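# Start the dust suction of a polishing unit

## Robot

A 6-joint arm with a two-finger parallel gripper is mounted at the origin on the work surface. World frame = base frame: x ahead of the robot, y to its left, z up, the work surface at z = 0. Lengths are in m, angles in rad, forces in N, time in s.
With the tool pointing down it reaches from about 0.25 to 0.725 m from the base axis. Payload 9.7 kg.
Tool frame: the origin (TCP) lies midway between the tips of the shut fingers; the grasp point (between the pads) lies 19 mm behind it; z points along the fingers, y is the line along which they close (so a half turn about z gives the same grasp; the last joint's range is limited). The gripper opens to 85 mm and grips with 20 to 120 N. Pads are 22 mm wide; open, the fingers measure 114 mm over their backs; the gripper's body (76 mm by 85 mm) begins 54 mm behind the grasp point. The pads swing forward as they close: fully open they stand 13 mm farther back than shut.
Start: joints at [1.26, 0.087, 0.176, 1.66, 0, 1.571], TCP at [0.168, 0.524, 0.231] pointing down, gripper open.
Joint ranges: [-3.13, 3.13], [-0.85, 1.81], [-1.15, 1.24], [-2.2, 2.28], [-1.44, 1.52], [-3.14, 3.14]. Speed limits (rad/s): [2.22, 2.22, 2.57, 3.14, 3.14, 3.14].

## Interface

Orientations are given as a unit quaternion [x, y, z, w].
In Python, from bench import status, eyes, env gives the robot as it stands.
- The arm moves only by the tool drive_tool, never from a script. Its argument "rows" is a list of rows, each a list of 7 numbers: the turn, a rotation vector about the tool's x, y, z scaled (see below), then the shift along the tool's x, y, z scaled (see below), then the opening in per cent of the stroke, from 0 (shut) to 100 (fully open). A call has exactly 5 rows; each row is the pose to reach, as a shift and turn from the pose commanded when the call began, along the tool's axes at that moment; what a row does not reach only later rows make up. The controller multiplies each number of a shift by 0.1 m and each number of a turn by 60 degrees. A row lasts 1/8 s, in which the tool goes at most 62.5 mm and 10.7 degrees, less where a joint would pass 70% of its speed; a pose out of reach is approached as far as the arm can. A call with a number of a shift or a turn outside -1 to 1 is refused whole. A call with a gripper value outside its range is refused whole. The fingers move at their own pace and stop on an object; "grip_force" is the grip in N (left out, the last holds). Time passes only in rows, so rows that repeat a pose let the fingers close, or fill a call up. It gives the time, the measured TCP pose, the force, the opening and the grip force at its end, in the units of the state.
- status.state(): the state, without advancing time (a new reading comes with each control period).
- eyes.grab_frame(name): name is "scene" or "top" or "wrist"; returns a dict with "img" (480x640x3 uint8, red, green, blue), "z_map" (480x640 float32, m along the optical axis (not along the pixel's ray), 0 where there is no reading), "camera_matrix" (3x3 intrinsics, pixels), "k1" (the pictures are not rectified: a ray, as slopes to the right and down, at radius r is drawn at 1 + k1 r^2 times it, then the intrinsics apply), "R" (3x3) and "t" (3): a world point X has camera coordinates R X + t; the wrist camera has in their place "hand_eye" (4x4, takes a point from camera to tool coordinates, whose origin is the TCP and whose axes are the flange's). Camera axes: x right, y down, z forward; pixel columns grow to the right and rows downward; lengths in m; the calibration is good to about 2 mm. A picture is of the moment at which its call begins: read the wrist's pose just before it.
- env.close_job(): hands the job in; it is judged then, once.
The state is a dict: "t": time; "q": joint angles; "joint_velocities": joint speeds; "tau": joint torques, N m; "ee_pos": TCP position; "tool_rot": TCP orientation; "ft_force": force on the tool from outside, world axes, zero at the start; "ft_torque": the same for the moment, N m; "finger_gap": finger opening in m; "grip_force": force on a finger pad.
Only numpy, scipy, OpenCV 4.12 (cv2) and the standard library are available. Lean on these libraries where they do the work, as an engineer would, in place of code of your own. Each camera call takes 0.05 s, during which the arm holds its last target. There are 200 camera calls.

## Task

Get the polishing unit's suction going: gently push its open dust drawer fully home without slamming it, then press the green button lightly all the way down and let it come up again. Pick nothing up, do not press green before the drawer is shut, do not pull the drawer further out, do not touch the red, yellow and blue buttons, and leave everything else on the bench and the unit where it is.

Things in the scene. Friction and masses are not known exactly. Their poses are not given: they have to be found in the camera images.
- unit: fixed white polishing unit: plinth 340 (x) x 620 (y) x 65 mm high, origin at the centre of its underside, front to -x. On it: a motor 180 mm tall (x -5 to 145, y 25 to 265 mm from the origin), a black splash tray 18 mm high (x -40 to 150, y -280 to -40), and in front of the tray the four buttons in a row along y (x -110; y -250, -180, -110, -40), colours in any order.
- drawer (a joint): opening of the dust drawer in m: 0 is fully home, it grows as the drawer comes out (towards the unit's -x), at most 0.12. It slides with about 2 N of friction and stays where it is left; a hard stop at 0. Its white front is 240 mm wide, from 8 to 58 mm above the bench, 12 mm thick; it starts 30 to 60 mm open.
- pull (a point): middle of the front (-x) face of the drawer's aluminium pull bar, 38 mm above the bench; the bar is 140 mm long along y, 16 mm high (30 to 46 mm above the bench), 12 mm deep, with a gap of 12 mm to the drawer front. Axes as the unit's; push it along the unit's +x. It moves with the drawer.
- green (a joint): travel of the green button in m: 0 is up, grows as it is pressed straight down, stop at 0.006. Spring: 1.5 N to start moving, 5 N fully down; it springs back when let go.
- green_top (a point): centre of the top face of the green button: 30 mm diameter, 22 mm above the plinth's top when up, in a black housing 46 mm in diameter and 12 mm high. It goes down with the button.
- green_base: black housing of the green button with the button in it; origin at the centre of its underside on top of the unit.
- red_base: red round push button on the console strip, bystander: not to be touched. Same size as the green one; this origin is the centre of the underside of its black housing, on top of the unit; the button's top face is 22 mm above it.
- yellow_base: yellow round push button on the console strip, bystander: not to be touched. Same size as the green one; this origin is the centre of the underside of its black housing, on top of the unit; the button's top face is 22 mm above it.
- blue_base: blue round push button on the console strip, bystander: not to be touched. Same size as the green one; this origin is the centre of the underside of its black housing, on top of the unit; the button's top face is 22 mm above it.
- model_center (a point): white plaster dental model, 58 x 62 x 30 mm, lying in the black splash tray; its centre. Loose, leave alone.
- bar_center (a point): orange bar of polishing compound, upright cylinder 32 mm in diameter, 45 mm high, in the black splash tray; its centre. Loose, leave alone.
- jar_center (a point): jar of polishing paste with a blue cap, 56 mm in diameter, 60 mm high, on the bench in front of the unit; its centre. Loose, leave alone.
- mop_center (a point): blue polishing mop (disc 68 mm in diameter, 18 mm high, with a wooden hub up to 24 mm) lying on the bench in front of the unit; its centre. Loose, leave alone.
- brush_grip (a point): bench brush lying at the left (+y) of the bench; middle of its handle. Loose, leave alone.

How it is judged:
By the outcome, as a careful person would: the job done as asked, in the order asked, and still so for the second after the job is handed in, with the robot touching nothing.
It also fails if it takes over 40 s, if anything falls off the work surface, if the arm or the gripper's body presses on something with over 40 N, if the wrist force passes 120 N, or if a joint passes its speed limit or range.

## Working session

There is one attempt and no reset: what is moved stays moved. The work goes in short steps, Python scripts to look and compute and a tool call to move; the robot and the scene stay as the last step left them, time stands still between calls to the robot, and variables do not carry over. Pictures are saved under pics/ and viewed, at most 10 in all, crops included, and the job is handed in when it is done.

Besides the shell and the picture viewer there is one more tool, called after "Request:" as name([rows], argument=value, ...), one row to a line, values as JSON. drive_tool: Moves the arm, as the interface text tells. Shifts and turns lie within -1 to 1; 1 stands for 0.1 m of shift or 60 degrees of turn. Its arguments: {"type":"object","properties":{"rows":{"type":"array","items":{"type":"array","items":{"type":"number"}}},"grip_force":{"type":"number"}},"required":["rows"]}

```bash
mkdir -p pics; cat > h.py <<'E'
import numpy as np, cv2
from bench import status, eyes, env
from scipy.spatial.transform import Rotation as Ro
def cam(n):
    s=status.state(); f=eyes.grab_frame(n)
    if n=='wrist':
        T=np.eye(4);T[:3,:3]=Ro.from_quat(s['tool_rot']).as_matrix();T[:3,3]=s['ee_pos'];T=T@np.array(f['hand_eye'])
        f['C']=T[:3,3];f['Rw']=T[:3,:3]
    else:
        R=np.array(f['R']);f['Rw']=R.T;f['C']=-R.T@np.array(f['t'])
    return f
def rays(f,uv):
    K=np.array(f['camera_matrix']);k=f['k1']
    p=cv2.undistortPoints(np.array(uv,float).reshape(-1,1,2),K,np.array([k,0,0,0,0],float)).reshape(-1,2)
    return np.c_[p,np.ones(len(p))]
def plane(f,uv,z):
    d=rays(f,uv)@f['Rw'].T
    return f['C']+d*((z-f['C'][2])/d[:,2])[:,None]
def depth(f,uv):
    uv=np.array(uv).reshape(-1,2);z=f['z_map'][uv[:,1].astype(int),uv[:,0].astype(int)]
    return f['C']+(rays(f,uv)*z[:,None])@f['Rw'].T
def save(f,n): cv2.imwrite('pics/'+n,f['img'][:,:,::-1])
E
python3 - <<'E'
from h import *
for n in('top','scene'):
    f=cam(n);save(f,n+'1.png');print(n,f['C'],f['k1'])
s=status.state();print(s)
E
```

```text
top [0.41253684 0.13251995 1.1868852 ] 0.02266027943256104
scene [ 1.12469779 -0.47989494  0.80925278] -0.051537762653376354
{'t': 0.1, 'q': array([ 1.26000913e+00,  8.73819051e-02,  1.75228271e-01,  1.65974243e+00,
       -1.68663480e-05,  1.57075738e+00]), 'joint_velocities': array([-0.00011914, -0.00195654,  0.00078629, -0.00105267, -0.00102287,
        0.00118293]), 'tau': array([ 2.69493330e-04, -5.21560585e+01,  4.65653694e+01,  1.59085274e-02,
        8.38785724e-06, -1.47667180e-05]), 'ee_pos': array([0.16814486, 0.5234809 , 0.23067432]), 'tool_rot': array([ 1.54749703e-01,  9.87953555e-01, -5.44545876e-04, -7.67815021e-05]), 'ft_force': array([-0.50672553,  0.69378055, -0.39689673]), 'ft_torque': array([0.06598025, 0.03687848, 0.04438091]), 'grip_force': 0.0, 'finger_gap': 0.08536601347691201}
```

View pics/top1.png

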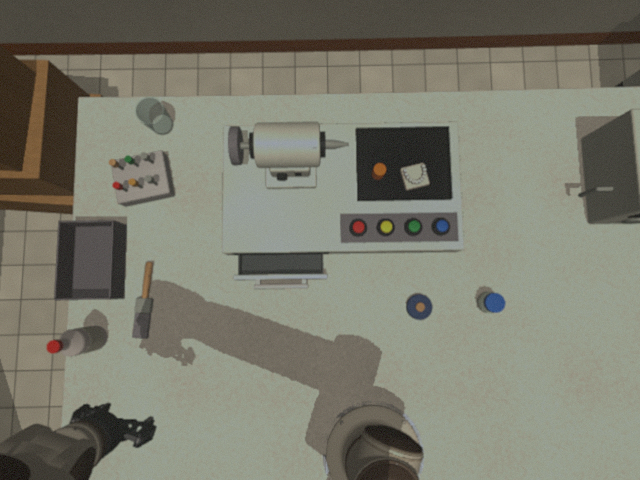

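View pics/scene1.png

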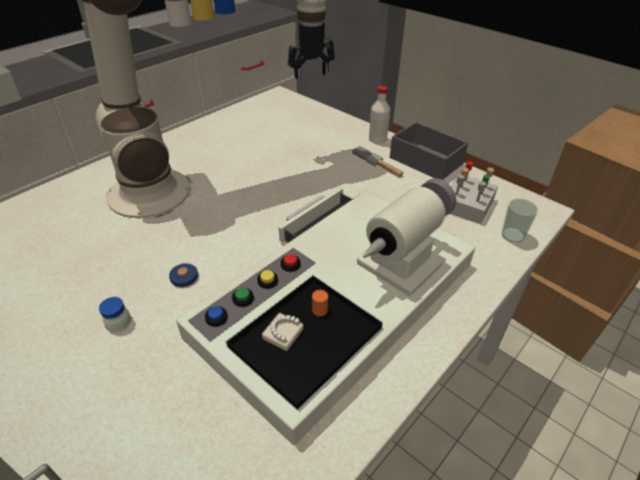

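The top view shows the drawer open, with its pull at about (281,283). The buttons run left to right: red (358,227), yellow (386,227), green (414,227) and blue (442,227). The mop is at (419,306) and the jar at (493,302).

```bash
python3 - <<'E'
from h import *
f=cam('top');im=f['img'];hsv=cv2.cvtColor(im,cv2.COLOR_RGB2HSV)
pts=[]
for n,(u,v) in dict(red=(358,227),yel=(386,227),green=(414,227),blue=(442,227)).items():
    w=hsv[v-13:v+13,u-13:u+13];m=((w[...,1]>110)&(w[...,2]>60)).astype(np.uint8)
    k,l,st,c=cv2.connectedComponentsWithStats(m);i=1+np.argmax(st[1:,4]);p=c[i]+[u-13,v-13]
    P=plane(f,[p],.087)[0];pts.append(P);print(n,p,st[i],P.round(4))
pts=np.array(pts);d=pts[0]-pts[3];print('yaw',np.degrees(np.arctan2(-d[0],d[1])),np.linalg.norm(d))
print('depth pull',depth(f,[(265,283),(281,283),(300,283),(281,277),(281,265),(300,230)]).round(4))
print('plane pull',plane(f,[(255,283),(281,283),(307,283)],.046).round(4))
print('jar,mop',plane(f,[(493,302),(419,306)],.04).round(3))
cv2.imwrite('pics/crop.png',cv2.resize(im[215:300,215:475][:,:,::-1],None,fx=3,fy=3,interpolation=cv2.INTER_CUBIC))
E
```

```text
red [358.09375   226.4921875] [  7   7  13  12 128] [0.5697 0.0293 0.087 ]
yel [385.95454545 226.33333333] [  7   6  13  13 132] [ 0.569  -0.0406  0.087 ]
green [413.98039216 225.78431373] [  8   6  11  12 102] [ 0.5692 -0.1108  0.087 ]
blue [441.66949153 225.5       ] [  7   6  12  12 118] [ 0.5688 -0.1799  0.087 ]
yaw -0.23136419637903635 0.209245966673354
depth pull [[ 0.4333  0.2743 -0.0016]
 [ 0.4319  0.2278  0.0425]
 [ 0.4311  0.1786  0.0455]
 [ 0.4469  0.2263  0.0586]
 [ 0.4801  0.23    0.0129]
 [ 0.5666  0.1765  0.0613]]
plane pull [[0.4329 0.2944 0.046 ]
 [0.4319 0.2275 0.046 ]
 [0.4309 0.1606 0.046 ]]
jar,mop [[ 0.376 -0.314  0.04 ]
 [ 0.368 -0.125  0.04 ]]
```

View pics/crop.png

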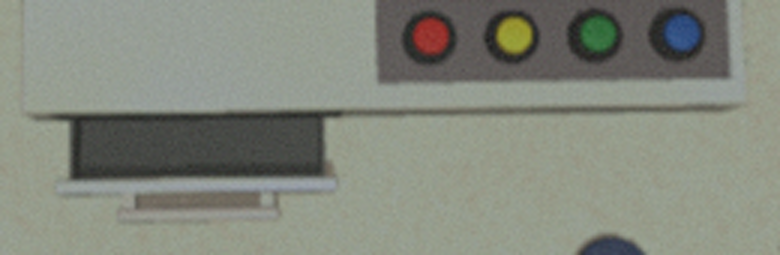

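Request:
drive_tool([
  [0,0,-0.1,-0.32,-0.25,0,0],
  [0,0,-0.2,-0.64,-0.5,0,0],
  [0,0,-0.297,-0.97,-0.74,0,0],
  [0,0,-0.297,-0.97,-0.74,0,0],
  [0,0,-0.297,-0.97,-0.74,0,0],
])

```text
t: 0.78
ee_pos: [0.2379, 0.4237, 0.2312]
tool_rot: [0.001, 1.0, 0.0, -0.0]
ft_force: [-0.7, 0.2, 0.3]
finger_gap: -0.0001
grip_force: 0.0
```

Now tool x = −world x, tool y = world y, tool z = down.

Request:
drive_tool([
  [0,0,0,-0.3,-0.4,0,0],
  [0,0,0,-0.6,-0.8,0,0],
  [0,0,0,-0.9,-1,0.2,0],
  [0,0,0,-0.9,-1,0.2,0],
  [0,0,0,-0.9,-1,0.2,0],
])

```text
t: 1.4
ee_pos: [0.3275, 0.3243, 0.2113]
tool_rot: [-0.0, 1.0, -0.0, -0.0]
ft_force: [0.2, -0.0, 0.4]
finger_gap: 0.0
grip_force: 0.0
```

Request:
drive_tool([
  [0,0,0,-0.1,-0.4,0.2,0],
  [0,0,0,-0.2,-0.8,0.4,0],
  [0,0,0,-0.2,-0.96,0.7,0],
  [0,0,0,-0.2,-0.96,0.8,0],
  [0,0,0,-0.2,-0.96,0.8,0],
])

```text
t: 2.02
ee_pos: [0.3476, 0.2286, 0.1316]
tool_rot: [-0.001, 1.0, 0.0, -0.0]
ft_force: [-0.5, -0.2, 0.3]
finger_gap: -0.0003
grip_force: 0.0
```

```bash
python3 - <<'E'
from h import *
f=cam('wrist');save(f,'w1.png');print(f['C'],status.state()['ee_pos'])
E
```

```text
[0.27131162 0.22706983 0.274266  ] [0.34791132 0.22875097 0.13213945]
```

View pics/w1.png

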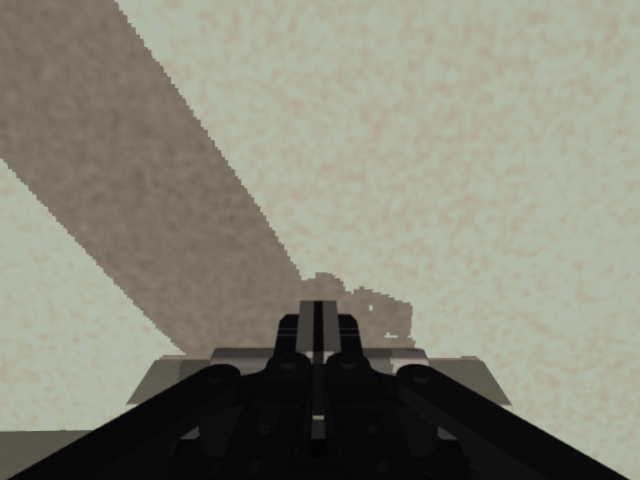

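The wrist view shows the pull bar at columns 210–428 and row ~350, centred on the fingers at column 319. I'll lower the tool in front of it.

Request:
drive_tool([
  [0,0,0,0,0,0.35,0],
  [0,0,0,0,0,0.7,0],
  [0,0,0,-0.05,0,1,0],
  [0,0,0,-0.15,0,1,0],
  [0,0,0,-0.25,0,1,0],
])

```text
t: 2.7
ee_pos: [0.3744, 0.2286, 0.0331]
tool_rot: [-0.001, 1.0, 0.001, 0.001]
ft_force: [0.4, -0.4, 1.1]
finger_gap: 0.0
grip_force: 0.0
```

```bash
python3 - <<'E'
from h import *
f=cam('wrist');save(f,'w2.png')
g=cam('top');im=g['img']
print(status.state()['ee_pos'],status.state()['ft_force'])
print(plane(f,[(319,349)],.046))
cv2.imwrite('pics/c2.png',cv2.resize(im[215:345,215:345][:,:,::-1],None,fx=4,fy=4,interpolation=cv2.INTER_CUBIC))
E
```

```text
[0.37488871 0.22837206 0.03307492] [-0.89902783 -0.11809719 -0.21330486]
[[0.37919584 0.2274884  0.046     ]]
```

View pics/c2.png

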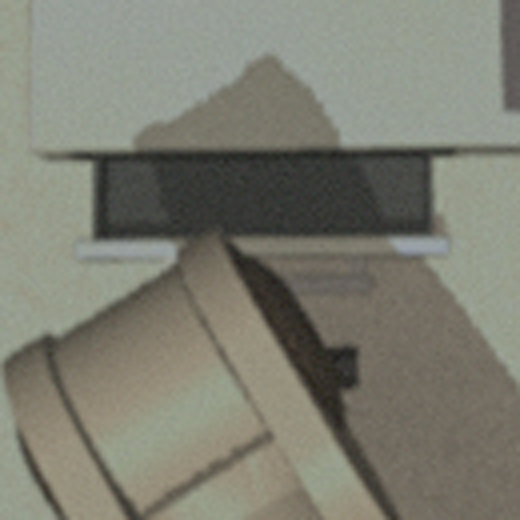

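The drawer front is still out at crop row 245 and the bar's front edge is at row ~290, which puts it at x≈0.418. I'll approach it slowly.

Request:
drive_tool([
  [0,0,0,-0.1,0,0,0],
  [0,0,0,-0.16,0,0,0],
  [0,0,0,-0.2,0,0,0],
  [0,0,0,-0.24,0,0,0],
  [0,0,0,-0.28,0,0,0],
])

```text
t: 3.42
ee_pos: [0.4012, 0.2275, 0.0313]
tool_rot: [-0.0, 1.0, -0.0, -0.0]
ft_force: [-0.3, -0.9, 0.6]
finger_gap: -0.0
grip_force: 0.0
```

Request:
drive_tool([
  [0,0,0,-0.03,0,0,0],
  [0,0,0,-0.06,0,0,0],
  [0,0,0,-0.09,0,0,0],
  [0,0,0,-0.12,0,0,0],
  [0,0,0,-0.15,0,0,0],
])

```text
t: 4.05
ee_pos: [0.416, 0.2275, 0.0312]
tool_rot: [-0.0, 1.0, -0.0, -0.0]
ft_force: [-2.0, 0.7, 1.0]
finger_gap: 0.0002
grip_force: 1.1
```

Request:
drive_tool([
  [0,0,0,-0.03,0,0,0],
  [0,0,0,-0.06,0,0,0],
  [0,0,0,-0.09,0,0,0],
  [0,0,0,-0.12,0,0,0],
  [0,0,0,-0.15,0,0,0],
])

```text
t: 4.68
ee_pos: [0.4311, 0.2275, 0.0312]
tool_rot: [-0.0, 1.0, -0.0, -0.0]
ft_force: [-2.9, -0.5, 0.7]
finger_gap: -0.0
grip_force: 1.1
```

Request:
drive_tool([
  [0,0,0,-0.03,0,0,0],
  [0,0,0,-0.06,0,0,0],
  [0,0,0,-0.09,0,0,0],
  [0,0,0,-0.12,0,0,0],
  [0,0,0,-0.15,0,0,0],
])

```text
t: 5.3
ee_pos: [0.4462, 0.2275, 0.0313]
tool_rot: [-0.0, 1.0, -0.0, -0.0]
ft_force: [-1.6, -1.7, 0.9]
finger_gap: -0.0001
grip_force: 1.1
```

Request:
drive_tool([
  [0,0,0,-0.02,0,0,0],
  [0,0,0,-0.04,0,0,0],
  [0,0,0,-0.06,0,0,0],
  [0,0,0,-0.075,0,0,0],
  [0,0,0,-0.09,0,0,0],
])

```text
t: 5.92
ee_pos: [0.455, 0.2275, 0.0312]
tool_rot: [-0.0, 1.0, -0.0, -0.0]
ft_force: [-2.5, -2.0, 0.9]
finger_gap: -0.0
grip_force: 1.0
```

Request:
drive_tool([
  [0,0,0,-0.01,0,0,0],
  [0,0,0,-0.02,0,0,0],
  [0,0,0,-0.03,0,0,0],
  [0,0,0,-0.04,0,0,0],
  [0,0,0,-0.05,0,0,0],
])

```text
t: 6.55
ee_pos: [0.46, 0.2276, 0.0313]
tool_rot: [-0.0, 1.0, -0.0, -0.0]
ft_force: [-1.6, -1.2, 1.2]
finger_gap: 0.0001
grip_force: 1.0
```

Request:
drive_tool([
  [0,0,0,-0.01,0,0,0],
  [0,0,0,-0.02,0,0,0],
  [0,0,0,-0.03,0,0,0],
  [0,0,0,-0.035,0,0,0],
  [0,0,0,-0.04,0,0,0],
])

```text
t: 7.18
ee_pos: [0.4636, 0.2276, 0.0312]
tool_rot: [-0.0, 1.0, -0.0, -0.0]
ft_force: [-6.3, -2.1, 1.6]
finger_gap: 0.0001
grip_force: 2.9
```

Request:
drive_tool([
  [0,0,0,-0.003,0,0,0],
  [0,0,0,-0.006,0,0,0],
  [0,0,0,-0.009,0,0,0],
  [0,0,0,-0.012,0,0,0],
  [0,0,0,-0.012,0,0,0],
])

```text
t: 7.8
ee_pos: [0.4636, 0.2275, 0.0312]
tool_rot: [-0.0, 1.0, 0.0, -0.002]
ft_force: [-10.4, -1.4, 5.9]
finger_gap: -0.0001
grip_force: 5.5
```

The TCP has stopped moving and the force is at 10 N, so the drawer is home. I'll back off, rise and check it.

Request:
drive_tool([
  [0,0,0,0.03,0,0,0],
  [0,0,0,0.15,0,0,0],
  [0,0,0,0.4,0,-0.1,0],
  [0,0,0,0.4,-0.1,-0.5,0],
  [0,0,0,0.4,-0.3,-1,0],
])

```text
t: 8.43
ee_pos: [0.424, 0.1975, 0.1317]
tool_rot: [-0.001, 1.0, -0.0, -0.0]
ft_force: [0.8, -0.0, 0.3]
finger_gap: -0.0002
grip_force: 0.0
```

Request:
drive_tool([
  [0,0,0,0,-0.3,-0.3,0],
  [0,0,0,0,-0.7,-0.5,0],
  [0,0,0,0,-1,-0.6,0],
  [0,0,0,0,-1,-0.6,0],
  [0,0,0,0,-1,-0.6,0],
])

```text
t: 9.05
ee_pos: [0.425, 0.0979, 0.191]
tool_rot: [0.0, 1.0, 0.0, 0.0]
ft_force: [0.1, 0.3, -0.9]
finger_gap: -0.0
grip_force: 0.0
```

Request:
drive_tool([
  [0,0,0,-0.1,-0.4,0,0],
  [0,0,0,-0.3,-0.8,0,0],
  [0,0,0,-0.3,-1,0,0],
  [0,0,0,-0.3,-1,0,0],
  [0,0,0,-0.3,-1,0,0],
])

```text
t: 9.68
ee_pos: [0.4551, -0.0014, 0.1909]
tool_rot: [-0.001, 1.0, 0.0, -0.0]
ft_force: [0.7, -0.7, 0.2]
finger_gap: 0.0003
grip_force: 0.0
```

Request:
drive_tool([
  [0,0,0,-0.2,-0.4,0,0],
  [0,0,0,-0.4,-0.8,0,0],
  [0,0,0,-0.6,-1,0,0],
  [0,0,0,-0.6,-1,0,0],
  [0,0,0,-0.6,-1,0,0],
])

```text
t: 10.3
ee_pos: [0.515, -0.1012, 0.1911]
tool_rot: [-0.001, 1.0, 0.0, -0.0]
ft_force: [0.4, -0.8, 0.1]
finger_gap: -0.0
grip_force: 0.0
```

```bash
python3 - <<'E'
from h import *
s=status.state()
f=cam('wrist');g=cam('top')
a=f['img'];b=cv2.resize(g['img'][205:305,205:475],(640,237),interpolation=cv2.INTER_CUBIC)
cv2.imwrite('pics/c3.png',np.vstack([a[120:],b])[:,:,::-1])
print(s['ee_pos'],s['ft_force'])
hsv=cv2.cvtColor(a,cv2.COLOR_RGB2HSV);m=cv2.inRange(hsv,(45,100,40),(80,255,255))
k,l,st,c=cv2.connectedComponentsWithStats(m)
for i in range(1,k):
    if st[i,4]>100: print(st[i],c[i],plane(f,[c[i]],.087))
E
```

```text
[ 0.51495385 -0.10120883  0.19110963] [ 0.3734829  -0.84999587  0.10772531]
[282 295  34  23 321] [294.96261682 304.58878505] [[ 0.55981706 -0.11764185  0.087     ]]
```

View pics/c3.png

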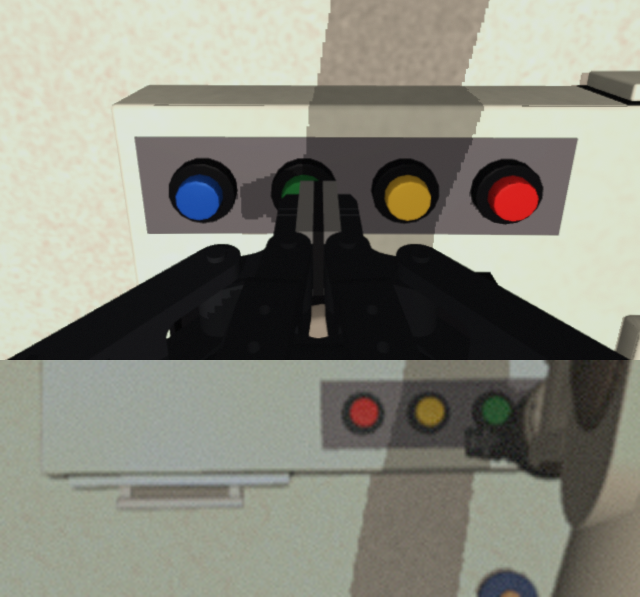

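The drawer now sits flush against the unit (lower inset, row ~480). The wrist view shows blue at (198,321), yellow at (408,320) and green partly hidden behind the fingers. Green should lie midway between yellow and blue.

```bash
python3 - <<'E'
from h import *
f=cam('wrist');hsv=cv2.cvtColor(f['img'],cv2.COLOR_RGB2HSV)
for lo,hi in (((100,150,60),(125,255,255)),((18,140,60),(32,255,255))):
    k,l,st,c=cv2.connectedComponentsWithStats(cv2.inRange(hsv,lo,hi));i=1+np.argmax(st[1:,4]);print(st[i],plane(f,[c[i]],.087))
E
```

```text
[ 176  294   45   46 1615] [[ 0.56903881 -0.18136421  0.087     ]]
[ 385  295   46   46 1659] [[ 0.56912686 -0.04378499  0.087     ]]
```

Request:
drive_tool([
  [0,0,0,-0.3,-0.06,0,0],
  [0,0,0,-0.54,-0.11,0,0],
  [0,0,0,-0.54,-0.11,0.3,0],
  [0,0,0,-0.54,-0.11,0.7,0],
  [0,0,0,-0.54,-0.11,0.92,0],
])

```text
t: 11.08
ee_pos: [0.5683, -0.1125, 0.0973]
tool_rot: [-0.001, 1.0, 0.0, -0.001]
ft_force: [-0.1, 0.3, 0.3]
finger_gap: -0.0
grip_force: 0.0
```

Request:
drive_tool([
  [0,0,0,0,0,0.03,0],
  [0,0,0,0,0,0.06,0],
  [0,0,0,0,0,0.09,0],
  [0,0,0,0,0,0.12,0],
  [0,0,0,0,0,0.14,0],
])

```text
t: 11.7
ee_pos: [0.5695, -0.1135, 0.0856]
tool_rot: [-0.0, 1.0, -0.0, 0.0]
ft_force: [-0.3, 0.1, 2.5]
finger_gap: -0.0001
grip_force: 1.1
```

Request:
drive_tool([
  [0,0,0,0,0,0.008,0],
  [0,0,0,0,0,0.016,0],
  [0,0,0,0,0,0.024,0],
  [0,0,0,0,0,0.032,0],
  [0,0,0,0,0,0.04,0],
])

```text
t: 12.32
ee_pos: [0.5695, -0.1134, 0.0815]
tool_rot: [-0.0, 1.0, -0.0, 0.0]
ft_force: [0.5, -0.3, 4.2]
finger_gap: 0.0002
grip_force: 2.3
```

Request:
drive_tool([
  [0,0,0,0,0,0.004,0],
  [0,0,0,0,0,0.008,0],
  [0,0,0,0,0,0.012,0],
  [0,0,0,0,0,0.016,0],
  [0,0,0,0,0,0.016,0],
])

```text
t: 12.95
ee_pos: [0.5695, -0.1135, 0.0809]
tool_rot: [-0.0, 1.0, -0.0, 0.001]
ft_force: [-0.9, 0.9, 12.5]
finger_gap: -0.0
grip_force: 6.0
```

The button is at its stop: 12.5 N and no further travel. I'll release it.

Request:
drive_tool([
  [0,0,0,0,0,-0.03,0],
  [0,0,0,0,0,-0.1,0],
  [0,0,0,0,0,-0.3,0],
  [0,0,0,0,0,-0.6,0],
  [0,0,0,0,0,-1,0],
])

```text
t: 13.58
ee_pos: [0.5681, -0.1132, 0.1793]
tool_rot: [-0.0, 1.0, 0.0, -0.002]
ft_force: [0.8, -0.1, 0.4]
finger_gap: 0.0
grip_force: 0.0
```

Request:
drive_tool([
  [0,0,0,0.3,0,-0.1,0],
  [0,0,0,0.6,0,-0.2,0],
  [0,0,0,0.9,0,-0.2,0],
  [0,0,0,0.9,0,-0.2,0],
  [0,0,0,0.9,0,-0.2,0],
])

```text
t: 14.2
ee_pos: [0.4794, -0.1134, 0.1995]
tool_rot: [-0.0, 1.0, 0.0, -0.0]
ft_force: [-0.8, -0.1, -0.8]
finger_gap: 0.0001
grip_force: 0.0
```

```bash
python3 - <<'E'
from h import *
f=cam('scene');save(f,'end.png');print(status.state()['ee_pos'])
E
```

```text
[ 0.47959613 -0.1134245   0.19931233]
```

View pics/end.png

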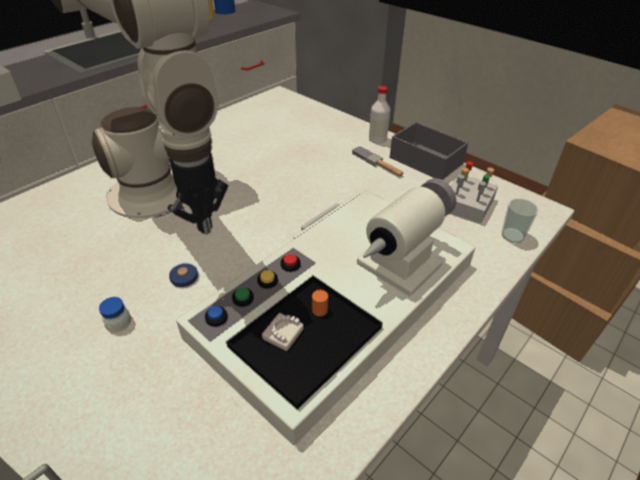

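The drawer is shut (pull at (320,215)), the green button is up at (243,296), and everything else is where it was.

```bash
python3 -c "
from bench import env
print(env.close_job())"
```

```text
the job is handed in; nothing more can be done
None
```

I pushed the dust drawer gently home, then pressed the green button to its stop and let it come back up; nothing else was touched, and the job is handed in.

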